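Pack the round soap and snap the slide lid shut

ROBOT

A 6-joint arm with a two-finger parallel gripper is mounted at the origin on the work surface. World frame = base frame: x ahead of the robot, y to its left, z up, the work surface at z = 0. Lengths are in m, angles in rad, forces in N, time in s.
With the tool pointing down it reaches from about 0.25 to 0.775 m from the base axis. Payload 4 kg.
Tool frame: the origin (TCP) lies at the very end of the fingers, on their centre line; the grasp point (between the pads) lies 19 mm behind it; z points along the fingers, y is the direction in which the jaws open and shut (so a half turn about z gives the same grasp; the last joint's range is limited). The gripper opens to 94 mm and grips with 3 to 60 N. Pads are 16 mm wide; open, the fingers measure 119 mm over their backs; the gripper's body (75 mm by 177 mm) begins 78 mm behind the grasp point.
Start: joints at [-1.208, 0.087, 1.371, -0, 1.684, -0.103], TCP at [0.247, -0.491, 0.206] pointing down, gripper open.
Joint ranges: [-3.1, 3.1], [-0.76, 2.03], [0.27, 2.55], [-1.08, 4.22], [0.17, 2.65], [-2.57, 2.57]. Speed limits (rad/s): [2.79, 2.79, 3.14, 3.14, 3.14, 3.14].

INTERFACE

Orientations are given as [roll, pitch, yaw] about the fixed x, y, z axes, in that order (R = Rz(yaw) Ry(pitch) Rx(roll)).
In Python, from bench import robot, snapshot, models gives the robot as it stands.
- The arm moves only by the tool arm_command, never from a script. Its argument "commands" is text: rows parted by semicolons, each of 7 numbers parted by spaces: the shift along the tool's x, y, z in mm, then the turn, a rotation vector about the tool's x, y, z in degrees, then the opening, from 0 (shut) to 1 (fully open). In form: tx ty tz rx ry rz hand; .... A call has 1 to 12 rows; each row shifts and turns the pose as measured when the row begins, along the tool's axes as they then stand; what a row does not reach is not made up. A row lasts 1/8 s, in which the tool goes at most 62.5 mm and 10.7 degrees, less where a joint would pass 70% of its speed; a pose out of reach is approached as far as the arm can. A call is refused whole if a number of a shift passes 62.5 or a number of a turn 10.7, either way. A call with a gripper value outside its range is refused whole. The fingers move at their own pace and stop on an object; the grip force is fixed at half the most. Time passes only in rows, so rows that do not move let the fingers close. It gives the time, the measured TCP pose, the force and the opening at its end, in the units of the state.
- robot.get_obs(): the state, without advancing time (a new reading comes with each control period).
- snapshot(name): name is "scene" or "top" or "wrist"; returns a dict with "img" (400x640x3 uint8, blue, green, red), "camera_matrix" (3x3 intrinsics, pixels), "dist" ([k1, k2, p1, p2, k3] as OpenCV has them; the pictures are not rectified), "origin" and "rotation" of the camera in the world. Camera axes: x right, y down, z forward; pixel columns grow to the right and rows downward; lengths in m; the calibration is good to about 2 mm. A picture is of the moment at which its call begins. There is no depth.
- robot.close_job(): hands the job in, once; it reports no verdict.
Trained networks look in a picture, given as the dict that the camera call returned (one of the last four; its "shot" number tells which), for a name from the list of things; names that differ only in an ending like _2 or _b are one class to them, and where a whole thing is asked for, a point or a joint stands for the part that bears it (a point fixed in the world has none). Each returns a list of dicts, best first, with "conf" (0 to 1); they miss things now and then, are a little off and sometimes report something else, mostly with a low value. They report only what shows in the picture. A call takes as long as a camera call. They do not tell look-alikes from the thing itself.
- models.spot_in(query, picture): "bbox" ([left, top, width, height] as shares, 0 to 1, of the picture: columns of its width, rows of its height, round what is visible of it).
- models.tip_of(query, picture): "centre" ([column, row] as shares, 0 to 1, of the picture: columns of its width, rows of its height: a listed point, or the origin of a listed thing).
The state is a dict: "time": time; "joint_positions": joint angles; "qvel": joint speeds; "joint_torque": joint torques, N m; "tool_pos": TCP position; "ee_rot": TCP orientation; "wrist_force": force on the tool from outside, world axes, zero at the start; "wrist_torque": the same for the moment, N m; "width": finger opening in m.
Only numpy, scipy, OpenCV 4.12 (cv2) and the standard library are available. Lean on these libraries where they do the work, as an engineer would, in place of code of your own. Each camera call takes 0.05 s, during which the arm holds its last target. There are 200 camera calls.

TASK

Put the low round cake of soap into the open wooden slide-lid box, then slide the box's lid along its channel, over the small ridge near the far end, until it is fully shut with the soap inside.

Things in the scene. Friction and masses are not known exactly. Their poses are not given: they have to be found in the camera images.
- soap_round: Low round cake of soap, a disc 46 mm across, 28 mm high, about 55 g, honey-coloured, flat on the counter. Origin: centre of its underside, z up. Near it, in changing places, lie bystanders of the same soap: a square cake (46 x 46 x 28 mm) and an oblong bar (68 x 40 x 26 mm).
- soap_box: Open empty box of light wood, fixed: 200 long (x), 130 wide (y), 54 mm high. Origin: centre of underside, on the counter, z up. Inside: y -57 to 57, x -92 to 70, floor 7 mm up. The lid runs along x, closing towards +x. Opening: from the lid's edge, x = 92 mm minus joint value, to x = 70. Sprung dark ridge across it at x = 76, top 43.5 mm up. (A smaller shut box on the right is a bystander.)
- lid (a joint): How far the lid is open, in m: 0 fully shut, 0.14 fully open; grows as it slides to the box's -x; starts at 0.115 to 0.14. It stays in its grooves and drags about 1.5 N. Its nose meets the ridge at about 0.024, must be forced over with about 8 N, passes its top at 0.014 and from about 0.004 slides freely to 0.
- lid_grip (a point): Centre of the top of the lid's handle, an upright wooden cleat across the lid: 14 mm thick along box x, 70 mm long along box y, 24 mm tall. The lid's flat top is 50 mm above the counter, this point 74 mm. In the box's frame x = -80 mm minus joint value, y = 0. Pinch it from above across its 14 mm, or push its -x side.
Mind the look-alikes: they are no part of the job. Leave any orange or red look-alike of the soap_round alone.

How it is judged:
On the way, in this order (a step that is already met when the one before it is completed fails the run):
1. the round soap is in the box while the lid is still open (x of soap_round in the frame of soap_box between -0.092 and 0.08 m and y of soap_round in the frame of soap_box between -0.057 and 0.057 m and z of soap_round in the frame of soap_box between 0 and 0.04 m and value of joint lid above 0.05 m), for 0.2 s.
2. the lid has been slid over the ridge, to within 10 mm of shut (value of joint lid below 0.01 m), for 0.2 s.
At the end, for the whole second after the job is handed in: The round soap lies at rest inside the box (its underside's centre within the inner walls and less than 40 mm above the box's underside) and the lid is past the ridge and shut to within 10 mm (x of soap_round in the frame of soap_box between -0.092 and 0.08 m and y of soap_round in the frame of soap_box between -0.057 and 0.057 m and z of soap_round in the frame of soap_box between 0 and 0.04 m and value of joint lid below 0.01 m and linear speed of soap_round below 0.02 m/s); the robot touches nothing.
It also fails if it takes over 51 s, if anything falls off the work surface, if the arm or the gripper's body presses on something with over 40 N, if the wrist force passes 120 N, or if a joint passes its speed limit or range.

## Working session

There is one attempt and no reset: what is moved stays moved. The work goes in short steps, Python scripts to look and compute and a tool call to move; the robot and the scene stay as the last step left them, time stands still between calls to the robot, and variables do not carry over. Pictures are saved under pics/ and viewed, about 8 in all and at most 12, crops included, and the job is handed in when it is done.

Besides the shell and the picture viewer there is one more tool, called after "Emit:" as name(argument=value, ...) on one line, values as JSON. arm_command: Moves the arm, as the interface text tells. Its arguments: {"type":"object","properties":{"commands":{"type":"string"}},"required":["commands"]}

```bash
mkdir -p pics; cat > h.py <<'E'
import cv2,numpy as np
from bench import robot,snapshot,models
def ray(s,u,v):
    p=cv2.undistortPoints(np.array([[[u,v]]],float),np.array(s["camera_matrix"]),np.array(s["dist"]))[0,0]
    return np.array(s["rotation"])@np.array([p[0],p[1],1.])
def onz(s,u,v,z):
    d=ray(s,u,v);o=np.array(s["origin"]);return o+d*(z-o[2])/d[2]
def proj(s,P):
    R=np.array(s["rotation"]);t=-R.T@np.array(s["origin"])
    return cv2.projectPoints(np.array(P,float).reshape(-1,1,3),cv2.Rodrigues(R.T)[0],t,np.array(s["camera_matrix"]),np.array(s["dist"]))[0][:,0]
E
python3 - <<'E'
from h import *
o=robot.get_obs();print(o["time"],o["tool_pos"],o["ee_rot"],o["width"])
ims=[]
for n in("top","scene"):
    s=snapshot(n);ims.append(s["img"]);cv2.imwrite(f"pics/{n}0.png",s["img"])
    print(n,s["origin"])
    for q,z in(("soap_round",0),("soap_box",0),("lid_grip",.074)):
        for r in models.tip_of(q,s)[:4]:
            u,v=r["centre"][0]*640,r["centre"][1]*400
            print(q,round(r["conf"],2),round(u),round(v),onz(s,u,v,z).round(4))
    for r in models.spot_in("soap_round",s)[:4]: print("box",round(r["conf"],2),(np.array(r["bbox"])*[640,400,640,400]).round())
E
```

```text
0.0 [ 0.24680359 -0.49090298  0.20432266] [-3.13940746e+00 -1.95507035e-04  4.65735312e-01] 0.09374184252160178
top [0.32070973 0.14526532 0.91433265]Traceback (most recent call last):
  File "<stdin>", line 10, in <module>
  File "h.py", line 7, in onz
    d=ray(s,u,v);o=np.array(s["origin"]);return o+d*(z-o[2])/d[2]
                                                             ~^^^
IndexError: invalid index to scalar variable.
```

View pics/top0.png

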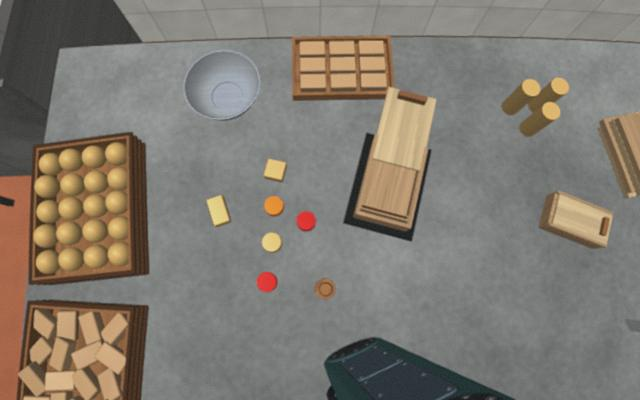

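The top view shows the box at (390,185) with its lid slid open towards the top of the picture and its handle at (412,97). There are three honey-coloured candidates: a square at (275,170), an oblong at (218,210) and a disc at (272,242). The discs at (274,205), (306,220) and (267,282) are orange or red look-alikes. The honey disc at (272,242) fits the description. I'll confirm it in a crop.

```bash
python3 - <<'E'
from h import *
s=snapshot("top");print(s["rotation"])
i=s["img"];cv2.imwrite("pics/crop1.png",cv2.resize(i[80:310,190:450],None,fx=3,fy=2.6,interpolation=cv2.INTER_CUBIC)[:598])
E
sed -i 's/np.array(s\["rotation"\])/RR(s)/g' h.py
cat >> h.py <<'E'
def RR(s):
    r=np.array(s["rotation"],float)
    if r.shape==(3,3): return r
    from scipy.spatial.transform import Rotation as T
    return (T.from_euler("xyz",r) if r.size==3 else T.from_quat(r)).as_matrix()
E
python3 - <<'E'
from h import *
for n in("top","scene"):
    s=snapshot(n);print(n,s["origin"],s["rotation"])
    cv2.imwrite(f"pics/{n}0.png",s["img"])
    for q,z in(("soap_round",0),("soap_box",0),("lid_grip",.074)):
        for r in models.tip_of(q,s)[:4]:
            u,v=r["centre"][0]*640,r["centre"][1]*400
            print(q,round(r["conf"],2),round(u),round(v),onz(s,u,v,z).round(4))
    for r in models.spot_in("soap_round",s)[:5]: print("box",round(r["conf"],2),(np.array(r["bbox"])*[640,400,640,400]).round())
E
```

```text
[-2.92717852e+00 -2.56114820e-03 -1.59409888e+00]
top [0.32070973 0.14526532 0.91433265] [-2.92717852e+00 -2.56114820e-03 -1.59409888e+00]
soap_round 0.82 272 244 [0.4147 0.242  0.    ]
soap_round 0.8 270 283 [0.3231 0.2468 0.    ]
soap_round 0.75 308 221 [0.4678 0.1559 0.    ]
soap_round 0.64 271 205 [0.5099 0.2438 0.    ]
soap_box 0.75 385 183 [ 0.5584 -0.0357  0.    ]
lid_grip 0.96 413 99 [ 0.7449 -0.1027  0.074 ]
box 0.88 [296. 213.  18.  19.]
box 0.82 [262. 234.  20.  16.]
box 0.82 [260. 271.  18.  20.]
box 0.68 [265. 195.  19.  23.]
scene [0.79493178 0.57376086 0.64544464] [-2.40493174 -0.01430767  2.55357882]
soap_round 0.92 382 237 [0.4211 0.2446 0.    ]
soap_round 0.71 417 222 [0.3357 0.2564 0.    ]
soap_round 0.62 339 219 [0.4676 0.1608 0.    ]
soap_box 0.82 260 179 [ 0.5507 -0.0344  0.    ]
lid_grip 0.82 150 171 [ 0.7596 -0.1085  0.074 ]
box 0.93 [331. 199.  20.  30.]
box 0.87 [407. 206.  25.  23.]
box 0.79 [373. 221.  21.  25.]
box 0.7 [335. 237.  25.  29.]
```

View pics/crop1.png

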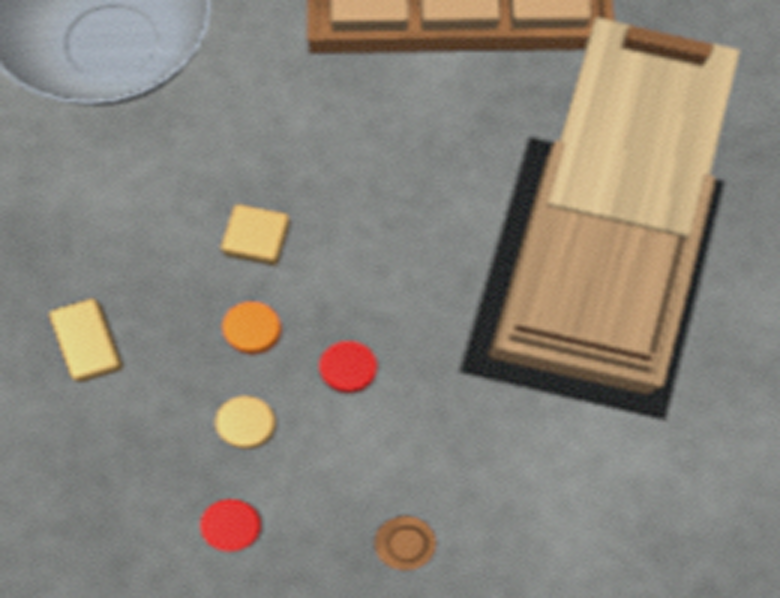

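The enlarged crop confirms it: the honey disc at crop (245,420), top-view (272,242), is the soap. The square and the oblong are the other soaps, and the orange and red discs are decoys. Next I'll refine the poses and overlay the box model.

```bash
python3 - <<'E'
from h import *
def boxpts(b,P):
    c,s=np.cos(b[2]),np.sin(b[2]);P=np.array(P,float)
    return np.c_[b[0]+c*P[:,0]-s*P[:,1],b[1]+s*P[:,0]+c*P[:,1],P[:,2]]
b0=[.555,-.035,np.arctan2(.068,-.19)]
out=[]
for n,(cx,cy) in(("top",(272,243)),("scene",(383,233))):
    s=snapshot(n);im=s["img"]
    h=cv2.cvtColor(im,cv2.COLOR_BGR2HSV)
    m=((h[...,0]>15)&(h[...,0]<32)&(h[...,1]>70)&(h[...,2]>110)).astype(np.uint8)
    _,l,st,c=cv2.connectedComponentsWithStats(m)
    k=np.argmin(np.hypot(*(c[1:]-[cx,cy]).T))+1
    print(n,st[k],c[k].round(1),onz(s,*c[k],.02).round(4))
    v=im.copy()
    for P in ([[-.1,-.065,.054],[.1,-.065,.054],[.1,.065,.054],[-.1,.065,.054]],[[-.1,-.065,0],[.1,-.065,0],[.1,.065,0],[-.1,.065,0]]):
        cv2.polylines(v,[(proj(s,boxpts(b0,P))*8).astype(int)],True,(0,255,0) if P[0][2] else (255,0,0),1,cv2.LINE_AA,3)
    a=[80,250,340,450] if n=="top" else [110,280,110,390]
    out.append(cv2.resize(v[a[0]:a[1],a[2]:a[3]],(400,600) if n=="top" else (400,243)))
w=np.zeros((600,800,3),np.uint8);w[:,:400]=out[0];w[:243,400:]=out[1]
cv2.imwrite("pics/ov.png",w)
E
```

```text
top [262 232  20  21 324] [271.4 241.8] [0.4178 0.2418 0.02  ]
scene [372 220  24  25 456] [383.6 231.4] [0.4219 0.2463 0.02  ]
```

View pics/ov.png

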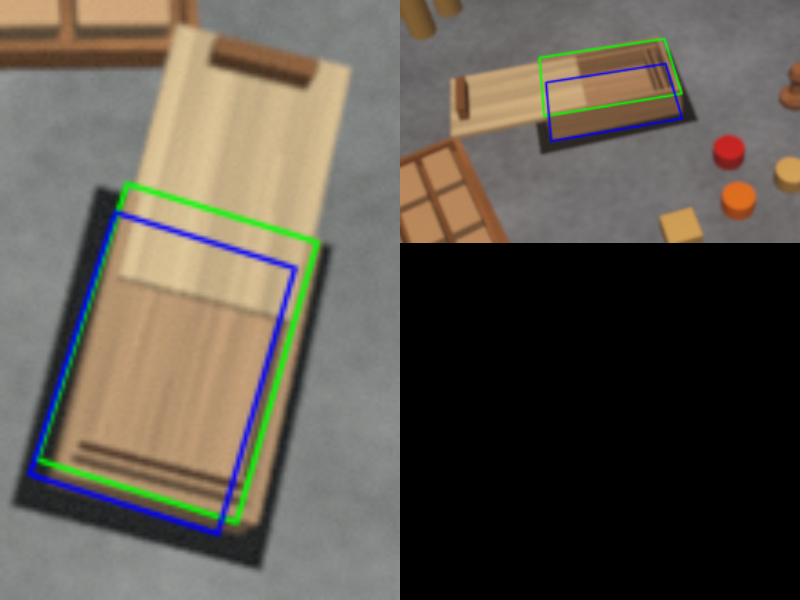

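Emit:
arm_command(commands="37 -44 0 0 0 10 0.85; 29 -50 0 0 0 10 0.85; 20 -54 0 0 0 6.7 0.85; 13 -56 0 0 0 0 0.85; 13 -56 0 0 0 0 0.85; 13 -56 0 0 0 0 0.85; 13 -56 0 0 0 0 0.85; 13 -56 0 0 0 0 0.85; 13 -56 0 0 0 0 0.85; 13 -56 0 0 0 0 0.85; 13 -56 0 0 0 0 0.85; 13 -56 0 0 0 0 0.85")

```text
time: 2.25
tool_pos: [0.4194, 0.1952, 0.208]
ee_rot: [3.141, -0.013, -0.025]
wrist_force: [0.7, -0.0, -0.4]
width: 0.0799
```

```bash
python3 - <<'E'
from h import *
o=robot.get_obs();print(o["time"],o["tool_pos"],o["ee_rot"])
s=snapshot("top")
a=onz(s,412.9,93.3,.05);b=onz(s,396.1,164.1,.05);print(a,b,np.degrees(np.arctan2(*(b-a)[1::-1])),"near right rim",onz(s,412.1,228.4,.054),"ridge mid",onz(s,340+157/3.636,80+467/3.53,.045))
E
```

```text
2.25 [0.41940209 0.19522994 0.20798299] [ 3.14116312 -0.01319644 -0.02513627]
[ 0.77275682 -0.10998493  0.05      ] [ 0.59034385 -0.05437735  0.05      ] 163.0464502725847 near right rim [ 0.43670294 -0.07952425  0.054     ] ridge mid [ 0.47687984 -0.01759462  0.045     ]
```

Emit:
arm_command(commands="0 -40 40 0 0 -1.4 0.85; 0 -8 40 0 0.7 0 0.85; 0 0 10 0 0 0 0.85")

```text
time: 2.68
tool_pos: [0.423, 0.2537, 0.1174]
ee_rot: [-3.135, -0.029, 0.012]
wrist_force: [-0.1, 0.1, -0.1]
width: 0.0796
```

```bash
python3 - <<'E'
from h import *
o=robot.get_obs();print(o["time"],o["tool_pos"],o["ee_rot"])
s=snapshot("wrist");im=s["img"]
for r in models.tip_of("soap_round",s)[:4]:
    u,v=r["centre"][0]*640,r["centre"][1]*400
    print(round(r["conf"],2),round(u),round(v),onz(s,u,v,0).round(4))
h=cv2.cvtColor(im,cv2.COLOR_BGR2HSV)
m=((h[...,0]>15)&(h[...,0]<32)&(h[...,1]>70)&(h[...,2]>110)).astype(np.uint8)
_,l,st,c=cv2.connectedComponentsWithStats(m)
for k in np.argsort(-st[1:,4])[:3]+1: print(st[k],c[k],onz(s,*c[k],.026))
for p in proj(s,[[.4185,.243,.028],list(o["tool_pos"])]): cv2.circle(im,tuple(int(x) for x in p),4,(255,0,255),1)
cv2.imwrite("pics/w1.png",im)
E
```

```text
2.675 [0.42295861 0.25371976 0.11743355] [-3.1346471  -0.02873224  0.01154622]
0.91 321 288 [0.3227 0.2525 0.    ]
0.88 333 205 [0.4181 0.2409 0.    ]
0.65 414 158 [0.4686 0.1594 0.    ]
0.59 344 121 [0.5039 0.2318 0.    ]
[ 163   83   67   83 3351] [196.43807819 124.30259624] [0.49753719 0.36813824 0.026     ]
[ 315    0   63   44 2107] [346.35026103  18.32178453] [0.58588881 0.23429339 0.026     ]
[ 317   92   48   50 1863] [340.80193237 116.77294686] [0.50578628 0.23681717 0.026     ]
```

View pics/w1.png

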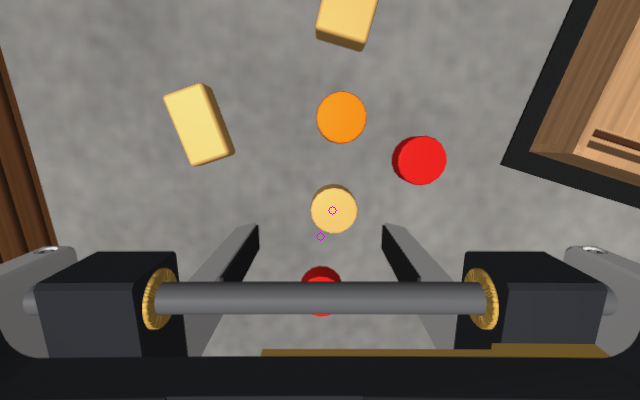

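The wrist view shows the honey disc's top centre at (333,210), and my projected estimate lands on it. Going down.

Emit:
arm_command(commands="-4.5 12 10 0 -1.6 0 0.85; 0 0 40 0 0 0 0.85; 0 0 30 0 0 0 0.85; 0 0 0 0 0 0 0.85")

```text
time: 3.28
tool_pos: [0.4258, 0.2384, 0.0439]
ee_rot: [-3.13, -0.012, 0.004]
wrist_force: [-0.5, 0.2, 0.1]
width: 0.0799
```

Emit:
arm_command(commands="-8 -4 12 0 -0.7 0 0.85; -1 0 10 0 0 0 0.85; 0 0 0 0 0 0 0.85")

```text
time: 3.65
tool_pos: [0.4192, 0.2428, 0.0246]
ee_rot: [-3.127, -0.005, 0.002]
wrist_force: [-1.0, 0.6, 0.6]
width: 0.0799
```

Emit:
arm_command(commands="-1 0 12 0.5 0 0 0.85; 0 0 7 0 0 0 0.85; 0 0 0 0 0 0 0.85; 0 0 0 0 0 0 0.3; 0 0 0 0 0 0 0.3; 0 0 0 0 0 0 0.3; 0 0 0 0 0 0 0.3")

```text
time: 4.53
tool_pos: [0.4193, 0.2438, 0.0057]
ee_rot: [-3.117, -0.008, 0.003]
wrist_force: [0.2, 1.0, -0.1]
width: 0.0449
```

Emit:
arm_command(commands="0 0 -50 -1 0 0 0.3; 0 0 -50 0 0 0 0.3; 0 0 -40 0 0 0 0.3; 19 47 0 0 0 10 0.3; 27 43 0 0 0 7 0.3; 32 39 0 0 0 0 0.3; 32 39 0 0 0 0 0.3; 32 39 0 0 0 0 0.3; 0 0 0 0 0 0 0.3; 0 0 0 0 0 0 0.3")

```text
time: 5.78
tool_pos: [0.5159, 0.0019, 0.1497]
ee_rot: [-3.132, -0.007, -0.3]
wrist_force: [-0.9, 0.2, -0.2]
width: 0.0451
```

```bash
python3 - <<'E'
from h import *
o=robot.get_obs();print(o["time"],o["tool_pos"],o["ee_rot"],o["width"])
s=snapshot("wrist");im=s["img"]
b=[.551,-.044,np.radians(163)];c,q=np.cos(b[2]),np.sin(b[2])
W=lambda P:[[b[0]+c*x-q*y,b[1]+q*x+c*y,z] for x,y,z in P]
for P in ([[-.1,-.065,.054],[.1,-.065,.054],[.1,.065,.054],[-.1,.065,.054]],[[.076,-.057,.0435],[.076,.057,.0435]],[[-.04,-.057,.05],[-.04,.057,.05]]):
    cv2.polylines(im,[(proj(s,W(P))*8).astype(int)],True,(0,255,0),1,cv2.LINE_AA,3)
cv2.imwrite("pics/w2.png",im)
E
```

```text
5.775 [0.51592606 0.00191671 0.1496599 ] [-3.132078   -0.00696917 -0.29996971] 0.04512054111897666
```

View pics/w2.png

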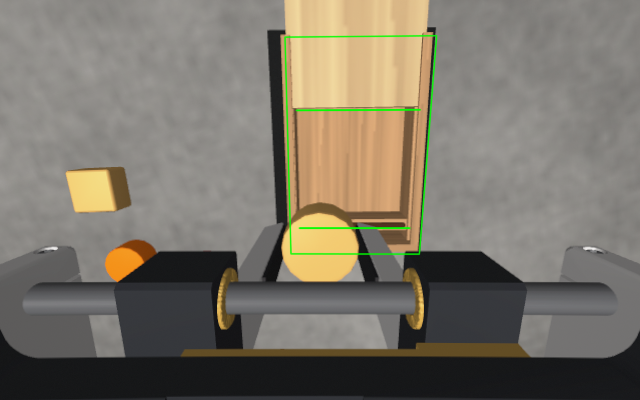

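The soap is held at (320,243) below the fingers. The overlaid box model agrees with the image to about 2-3 mm, with the lid edge at row 108. Lowering the soap into the opening.

Emit:
arm_command(commands="30 33 0 0 0 0 0.3; 0 0 20 0 0 0 0.3; 0 0 0 0 0 0 0.3")

```text
time: 6.2
tool_pos: [0.535, -0.0346, 0.1298]
ee_rot: [-3.131, -0.008, -0.292]
wrist_force: [-0.6, -1.2, -0.4]
width: 0.045
```

Emit:
arm_command(commands="1 2 40 0 0 0 0.3; 0 0 35 0 0 0 0.3; 0 0 25 0 0 0 0.3; 0 0 10 0 0 0 0.3; 0 0 4 0 0 0 0.3; 0 0 0 0 0 0 0.3")

```text
time: 6.95
tool_pos: [0.5408, -0.0305, 0.0204]
ee_rot: [-3.129, -0.02, -0.282]
wrist_force: [-0.8, 0.1, -0.1]
width: 0.0452
```

Emit:
arm_command(commands="-2 6 5 0 0 0 0.3; 0 0 2 0 0 0 0.3; 0 0 0 0 0 0 0.3; 0 0 0 0 0 0 0.62; 0 0 0 0 0 0 0.62; 0 0 0 0 0 0 0.62")

```text
time: 7.7
tool_pos: [0.5394, -0.0367, 0.0161]
ee_rot: [-3.129, -0.026, -0.283]
wrist_force: [-0.2, 0.4, -0.3]
width: 0.0579
```

Emit:
arm_command(commands="0 0 -30 0 0 0 0.62; 0 0 -50 0 0 0 0.62; 0 0 -60 0 -1.5 0 0.5; 0 0 0 0 0 0 0.45")

```text
time: 8.2
tool_pos: [0.5346, -0.0371, 0.1591]
ee_rot: [-3.129, 0.003, -0.282]
wrist_force: [-0.3, -0.5, -0.7]
width: 0.0436
```

```bash
python3 - <<'E'
from h import *
o=robot.get_obs();print(o["time"],o["tool_pos"],o["ee_rot"],o["width"])
s=snapshot("wrist");im=s["img"]
for q,z in(("soap_round",.007),("lid_grip",.074)):
  for r in models.tip_of(q,s)[:3]:
    u,v=r["centre"][0]*640,r["centre"][1]*400
    print(q,round(r["conf"],2),round(u),round(v),onz(s,u,v,z).round(4))
cv2.imwrite("pics/w3.png",im)
E
```

```text
8.2 [ 0.53464884 -0.03713893  0.15906512] [-3.12904844e+00  3.09341680e-03 -2.82320689e-01] 0.04357670248432423
soap_round 0.69 321 189 [ 0.5367 -0.0371  0.007 ]
soap_round 0.67 125 269 [0.5058 0.2275 0.007 ]
```

View pics/w3.png

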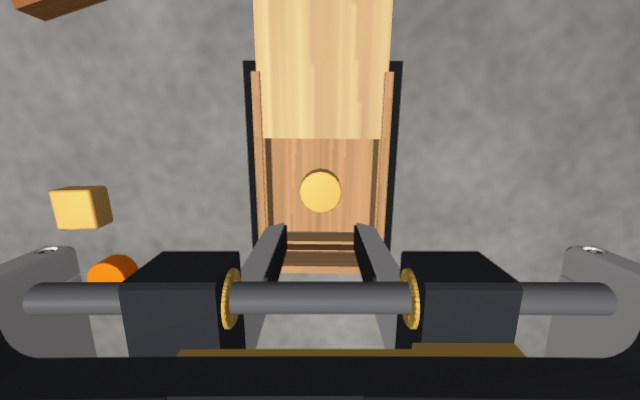

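The soap lies at (321,189), centred on the box floor, and the lid is still open. Now I'll turn the jaw along the lid and go to the handle.

Emit:
arm_command(commands="0 0 0 0 0 -10 0.45; 0 0 0 0 0 -10 0.45; 0 0 0 0 0 -10 0.45; 0 0 0 0 0 -10 0.45; 0 0 0 0 0 -10 0.45; 0 0 0 0 0 -10 0.45; 0 0 0 0 0 -10 0.45; 0 0 0 0 0 -10 0.45; 0 0 0 0 0 -9 0.45; 0 58 0 0 0 0 0.45; 0 58 0 0 0 0 0.45; 0 58 0 0 0 0 0.45")

```text
time: 9.85
tool_pos: [0.6801, -0.0742, 0.1051]
ee_rot: [-3.063, -0.008, 1.325]
wrist_force: [1.1, 0.0, 0.6]
width: 0.0425
```

```bash
python3 - <<'E'
from h import *
o=robot.get_obs();print(o["time"],o["tool_pos"],o["ee_rot"],o["width"])
s=snapshot("wrist");im=s["img"]
for q,z in(("lid_grip",.074),):
  for r in models.tip_of(q,s)[:3]:
    u,v=r["centre"][0]*640,r["centre"][1]*400
    print(q,round(r["conf"],2),round(u),round(v),onz(s,u,v,z).round(4))
for p in proj(s,[[.754,-.106,.074],list(o["tool_pos"])]): cv2.circle(im,tuple(int(x) for x in p),4,(255,0,255),1)
cv2.imwrite("pics/w4.png",im)
E
```

```text
9.85 [ 0.68008935 -0.0742077   0.10508811] [-3.06298307 -0.00793744  1.32520613] 0.04252137041149089
lid_grip 0.86 437 235 [ 0.7605 -0.1025  0.074 ]
```

View pics/w4.png

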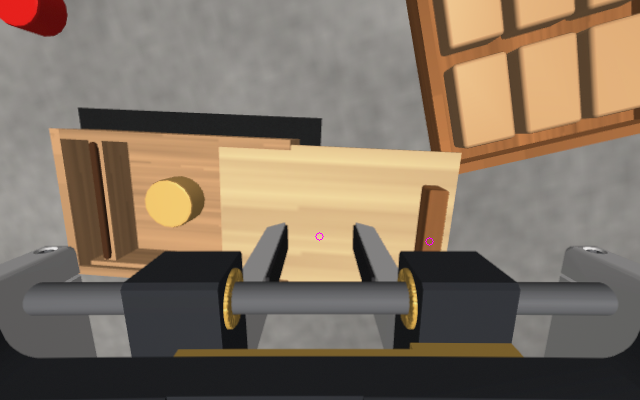

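The handle is the dark cleat at about (432,238), near both my estimate and the network's. The tool has tilted about 4.5° and sunk to z = 0.105, so I'll correct that first and then go over the handle.

Emit:
arm_command(commands="0 0 -20 -4.5 0 2.9 0.5; 0 30 0 0 0 0 0.5; 0 0 0 0 0 0 0.5")

```text
time: 10.32
tool_pos: [0.7051, -0.0833, 0.1059]
ee_rot: [-3.115, -0.003, 1.272]
wrist_force: [-0.8, 0.3, 0.8]
width: 0.047
```

Emit:
arm_command(commands="0 0 -15 -1.5 0 0 0.5; 0 25 -4 0 0 0 0.5; 0 0 0 0 0 0 0.5")

```text
time: 10.7
tool_pos: [0.726, -0.0893, 0.1265]
ee_rot: [-3.139, -0.003, 1.273]
wrist_force: [0.7, 0.2, 0.6]
width: 0.0471
```

```bash
python3 - <<'E'
from h import *
o=robot.get_obs();print(o["time"],o["tool_pos"],o["ee_rot"],o["width"],o["joint_positions"])
s=snapshot("wrist");im=s["img"]
for r in models.tip_of("lid_grip",s)[:3]:
    u,v=r["centre"][0]*640,r["centre"][1]*400
    print(round(r["conf"],2),round(u),round(v),onz(s,u,v,.074).round(4))
for p in proj(s,[[.757,-.104,.074],list(o["tool_pos"])]): cv2.circle(im,tuple(int(x) for x in p),4,(255,0,255),1)
cv2.imwrite("pics/w5.png",cv2.resize(im[100:300,200:480],None,fx=2.8,fy=2.8))
for n,cx in(("top",0),("scene",0)):
    s=snapshot(n)
    for r in models.tip_of("lid_grip",s)[:2]:
        u,v=r["centre"][0]*640,r["centre"][1]*400;print(n,round(r["conf"],2),onz(s,u,v,.074).round(4))
E
```

```text
10.7 [ 0.72601443 -0.08926477  0.12651051] [-3.13945828e+00 -2.74362927e-03  1.27283206e+00] 0.04708100834837142 [-0.20120458  0.52261021  0.97626357  0.002945    1.64457789  0.09697112]
0.8 361 219 [ 0.7577 -0.1028  0.074 ]
top 0.75 [ 0.7584 -0.0994  0.074 ]
scene 0.6 [ 0.7565 -0.1123  0.074 ]
```

View pics/w5.png

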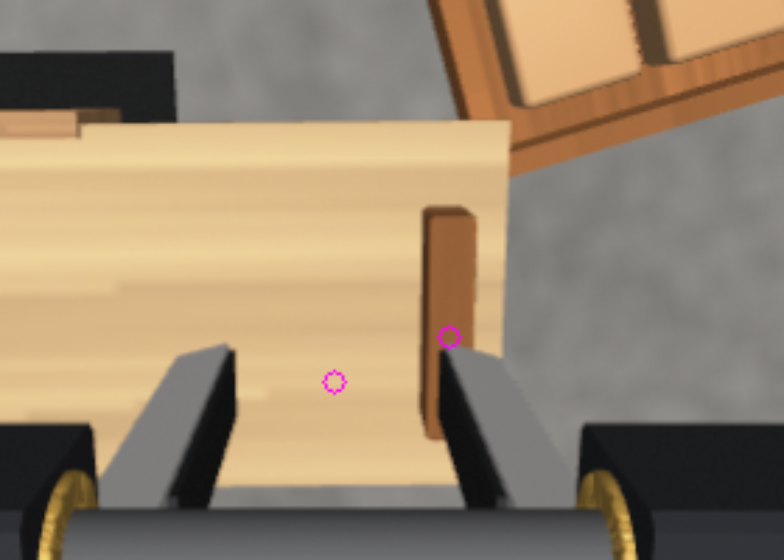

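The handle's top centre is at crop (451,327) and my estimate is marked at (449,337), so they agree to about 3 mm. Moving over it and going down.

Emit:
arm_command(commands="-4 32 -4 0 0 0 0.5; 0 0 0 0 0 0 0.5")

```text
time: 11.25
tool_pos: [0.7535, -0.1016, 0.1282]
ee_rot: [-3.134, -0.002, 1.274]
wrist_force: [0.1, -0.2, -0.5]
width: 0.0469
```

Emit:
arm_command(commands="0 4 40 -0.4 0 0 0.5; 0 0 20 0 0 0 0.5; 0 0 5 0 0 0 0.5; 0 0 0 0 0 0 0.5")

```text
time: 11.75
tool_pos: [0.7561, -0.1013, 0.064]
ee_rot: [3.141, -0.003, 1.274]
wrist_force: [0.6, 0.1, 0.1]
width: 0.047
```

Emit:
arm_command(commands="0 1 7 0 0 0 0.5; 0 0 0 0 0 0 0.5; 0 0 0 0 0 0 0; 0 0 0 0 0 0 0; 0 0 0 0 0 0 0; 0 0 0 0 0 0 0; 0 0 0 0 0 0 0")

```text
time: 12.62
tool_pos: [0.7589, -0.1019, 0.0612]
ee_rot: [3.135, -0.004, 1.275]
wrist_force: [0.0, -0.2, -0.1]
width: 0.0139
```

Gripped at 13.9 mm, which is the handle. Pulling the lid shut.

Emit:
arm_command(commands="0 -15 0 0 0 0 0; 0 -20 0 0 0 0 0; 0 -20 0 0 0 0 0; 0 -20 0 0 0 0 0; 0 0 0 0 0 0 0")

```text
time: 13.25
tool_pos: [0.6883, -0.0809, 0.0612]
ee_rot: [3.127, -0.004, 1.275]
wrist_force: [-1.3, -0.0, 0.5]
width: 0.0138
```

Emit:
arm_command(commands="0 -20 0 0.5 0 0 0; 0 -15 0 0 0 0 0; 0 -15 0 0 0 0 0; 0 -15 0 0 0 0 0; 0 -15 0 0 0 0 0; 0 0 0 0 0 0 0")

```text
time: 14.0
tool_pos: [0.6319, -0.0642, 0.0613]
ee_rot: [3.089, -0.006, 1.273]
wrist_force: [-2.8, 1.0, -1.2]
width: 0.0139
```

Emit:
arm_command(commands="0 -12 0 1.5 0 0 0; 0 -12 0 1 0 0 0; 0 -12 0 0 0 0 0; 0 0 0 0 0 0 0")

```text
time: 14.5
tool_pos: [0.6322, -0.0643, 0.0615]
ee_rot: [3.053, -0.011, 1.27]
wrist_force: [-1.6, 2.1, -0.7]
width: 0.0138
```

```bash
python3 - <<'E'
from h import *
s=snapshot("top");v=cv2.resize(s["img"][100:260,330:460],None,fx=3.6,fy=3.6,interpolation=cv2.INTER_CUBIC);cv2.imwrite("pics/t2.png",v)
E
```

```text
(no output)
```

View pics/t2.png

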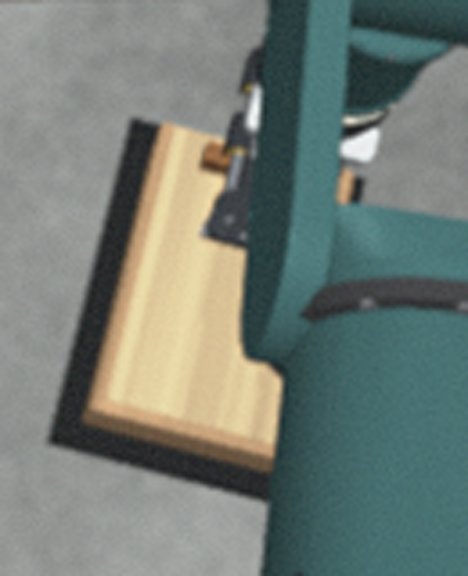

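The lid covers the whole box up to the near rim at crop (180,425), the ridge is hidden, and the lid stopped moving under more pull, so it is shut. Releasing and backing off.

Emit:
arm_command(commands="0 0 0 0 0 0 0.4; 0 0 0 0 0 0 0.4; 0 0 0 0 0 0 0.4; 0 0 -15 0 0 0 0.4; 0 0 -40 0 0 0 0.4; 0 0 -50 0 0 0 0.4; 50 0 -20 0 0 0 0.4; 60 0 0 0 0 0 0.4; 60 0 0 0 0 0 0.4; 0 0 0 0 0 0 0.4")

```text
time: 15.8
tool_pos: [0.6733, 0.1038, 0.2036]
ee_rot: [3.044, -0.015, 1.266]
wrist_force: [1.1, -0.9, -0.1]
width: 0.0376
```

```bash
python3 - <<'E'
from h import *
o=robot.get_obs();print(o["time"],o["tool_pos"],o["wrist_force"],o["width"])
out=[]
for n in("top","scene"):
    s=snapshot(n)
    for r in models.tip_of("lid_grip",s)[:2]:
        u,v=r["centre"][0]*640,r["centre"][1]*400;print(n,round(r["conf"],2),onz(s,u,v,.074).round(4))
    out.append(cv2.resize(s["img"][90:250,330:460] if n=="top" else s["img"][100:300,130:400],(400,480)))
cv2.imwrite("pics/end.png",np.hstack(out))
E
```

```text
15.8 [0.67330637 0.10375509 0.20358151] [ 1.11099541 -0.93233498 -0.13070133] 0.03763035854776602
top 0.88 [ 0.6273 -0.0731  0.074 ]
scene 0.71 [ 0.6238 -0.0667  0.074 ]
```

View pics/end.png

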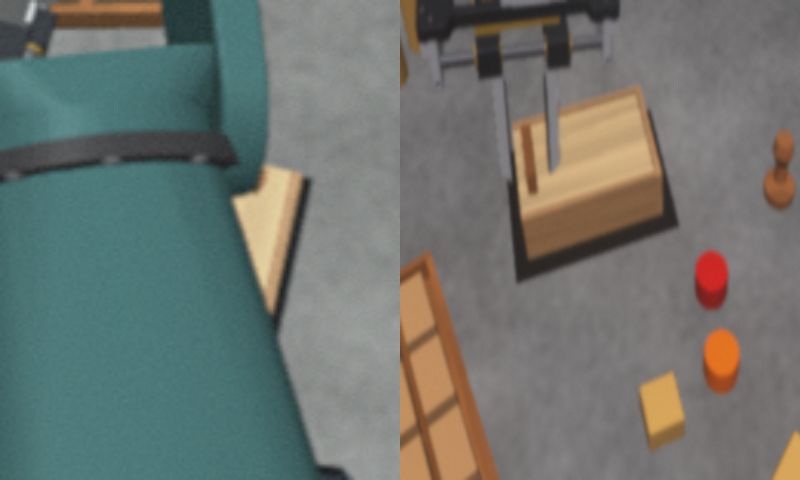

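The scene view shows the lid flush with both ends of the box and the gripper clear above it. Handing in.

```bash
python3 -c "
from bench import robot
robot.close_job()"
```

```text
the job is handed in; nothing more can be done
```

I put the round honey-coloured soap in the box, slid the lid over the ridge until it was shut, and handed the job in at about 16 s. The hand-in reports no verdict.

- **Soap:** The wrist picture after release showed the soap lying centred on the box floor, with the lid still open. I did not touch the square, the oblong or the orange and red look-alikes.
- **Lid:** I pinched the handle (13.9 mm between the fingers) and pulled it about 132 mm. It then did not move under further pull. The last pictures show the lid flush with the rim, with the gripper clear at z = 0.2 m.
- **How far shut:** My rough box estimate puts the handle within about 3 mm of shut. The networks' last readings of the handle differ from each other by about 7 mm.
- **Not checked:** The soap cannot be seen once the lid is shut, so its final position rests on the picture before closing. The tool also tilted up to about 5° while turning and while pulling. I corrected it before the grasp, and it stayed tilted through the pull and the release.

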